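# Open the comb on a desktop comb binder and hold it open

## Task

Get the comb binder ready for hanging sheets on its comb: first lift the grey cover by its front tab and fold it up until it stands upright. Then pull the comb lever on the machine's right-hand side forward by its black grip, feeling for the clicks, to the fourth click and no further. The comb springs shut if the lever is let go, so finish while still holding the grip at the fourth click; leave the cover standing and the other things on the table where they are.

Things in the scene. Friction and masses are not known exactly. Their poses are not given: they have to be found in the camera images.
- binder: Compact comb binding machine, white plastic, fixed; body 235 mm deep, 330 wide, 108 high (rear housing, side cheeks), 58 high at the front deck. Origin: on the table under its middle; x from its front (robot side) to its rear, y to its left, z up. Front edge at x = -130 mm, right-hand side at y = -165 mm. A dark plastic comb (row of rings) lies along its middle under the cover.
- cover (a joint): Angle in rad of the grey cover about its hinge: 0 is shut (lying level over the comb), grows as its front edge is lifted, 1.57 is upright, stop at 1.95. It starts shut or up to about 25 degrees ajar. The hinge is stiff: the cover stays where it is left; lifting it takes about 3 to 6 N at the tab.
- cover_hinge (a point): Middle of the cover's hinge axis, 68 mm behind the binder's origin and 113 mm above the table; the axis runs along the binder's y. Cover panel: 158 mm from hinge to front edge, 320 mm wide, 5 mm thick.
- cover_tab (a point): Grip point on the lifting tab, middle of the cover's front edge, 184 mm from the hinge axis. The tab sticks out 42 mm beyond the panel's edge in the panel's plane, 26 mm wide (along the hinge), 8 mm thick; this point is 26 mm out from that edge, in mid-thickness. Pinch it across its 26 mm width from above, fingers down, for the whole swing; with the cover upright the tab points straight up.
- comb_lever (a joint): Lever angle in rad: 0 at rest, leaning 15 degrees to the rear; grows as it is pulled to the front (to the robot); stop at 1.04. A sprung nose clicks into a toothed quadrant every 0.17 rad (first click 0.17). Clicks do not lock: a spring always pulls back to 0. Pull at the grip: 7 to 13 N leaving a notch, easing to 1 to 5 N before the next, then rising sharply as the nose seats (the click).
- lever_pivot (a point): Point on the lever's pivot axis, in the plane of the lever's flat arm: in the binder's frame 30 mm to the front (x = -30 mm), y = -180 mm, 68 mm above the table. The axis runs along the binder's y.
- comb_grip: Black grip of the comb lever: a round bar of 24 mm diameter and 104 mm length, level, parallel to the binder's y, sticking out to the right from the top of the lever's arm. Origin: the middle of the bar, 180 mm from the pivot axis and 60 mm to the right of the arm's plane (binder y = -240 mm); about 242 mm above the table at rest. The sleeve turns freely on its pin. It can be pinched or hooked from above.
- glue_gun: Bystander: blue glue gun lying on its side, about 220 x 140 x 31 mm, left of the binder. Origin: under the middle of its barrel, on the table.
- scissors: Bystander: scissors lying flat, 190 x 90 x 12 mm. Origin: under the pivot screw.
- ribbon_roll: Bystander: ochre ribbon roll lying flat, 80 mm across, 22 mm high, near the comb lever. Origin: centre of its underside.
- pencil_cup: Bystander: grey plastic cup, 72 mm across, 95 mm high, with pencils reaching 165 mm. Origin: centre of its underside.
- glue_bottle: Bystander: white glue bottle standing, 52 mm across, 130 mm high. Origin: centre of its underside.

How it is judged:
On the way, in this order (a step that is already met when the one before it is completed fails the run):
1. the cover stands upright and the comb lever is still at rest (value of joint cover between 1.4 and 1.74 rad and value of joint comb_lever below 0.12 rad), for 0.2 s.
2. the comb lever is at its fourth click, held by the fingers on its grip (value of joint comb_lever between 0.61 and 0.755 rad and contact force between the fingers and comb_grip above 1.5 N), for 0.3 s.
At the end, for the whole second after the job is handed in: The cover stands upright within about 10 degrees (1.40 to 1.74 rad) and the comb lever is held still at its fourth click (0.61 to 0.755 rad, fourth notch at 0.68) by the fingers pressing on its grip with more than 1.5 N (all of step 2 and value of joint cover between 1.4 and 1.74 rad and velocity of joint comb_lever between -0.1 and 0.1 rad/s); the arm keeps its last pose, push and grip.
It fails at once if the comb lever is pulled over the fifth tooth (beyond 0.80 rad) (value of joint comb_lever above 0.8 rad).
It fails at once if the comb lever is pulled past the first click while the cover is still down (value of joint comb_lever above 0.2 rad and value of joint cover below 1.2 rad).
It fails at once if a bystander on the table is moved by more than 30 mm (distance of any of glue_gun, scissors, ribbon_roll, pencil_cup, glue_bottle from where it was at the start of the episode above 0.03 m).
It also fails if it takes over 64 s, if anything falls off the work surface, if the arm or the gripper's body presses on something with over 40 N, if the wrist force passes 120 N, or if a joint passes its speed limit or range.

## Robot

A 6-joint arm with a two-finger parallel gripper is mounted at the origin on the work surface. World frame = base frame: x ahead of the robot, y to its left, z up, the work surface at z = 0. Lengths are in m, angles in rad, forces in N, time in s.
With the tool pointing down it reaches from about 0.35 to 1 m from the base axis. Payload 7.1 kg.
Tool frame: the origin (TCP) lies at the very end of the fingers, on their centre line; the grasp point (between the pads) lies 19 mm behind it; z points along the fingers, y is the direction in which the jaws open and shut (so a half turn about z gives the same grasp; the last joint's range is limited). The gripper opens to 85 mm and grips with 20 to 120 N. Pads are 22 mm wide; open, the fingers measure 114 mm over their backs; the gripper's body (76 mm by 85 mm) begins 54 mm behind the grasp point. The pads swing forward as they close: fully open they stand 13 mm farther back than shut.
Start: joints at [1.182, 0.423, 1.63, -0, 1.089, -0.019], TCP at [0.226, 0.583, 0.231] pointing down, gripper open.
Joint ranges: [-3, 3], [-0.9, 2.11], [0.09, 2.58], [-1.31, 4.45], [0.11, 2.69], [-2.54, 2.54]. Speed limits (rad/s): [2.39, 2.39, 3.01, 3.14, 3.14, 3.14].

## Interface

Orientations are given as a rotation vector (axis times angle).
In Python, from rig import robot gives the robot as it stands.
- The arm moves only by the shell command python3 -m jog 'ROWS'. ROWS is a JSON object of lists of equal length, an entry for each row: "slide": the shift along the tool's x, y, z in m, a list of three; "turn": the turn, a rotation vector about the tool's x, y, z in rad, a list of three; "fingers": the closure, from 0 (fully open) to 1 (shut). In form: {"slide": [[tx, ty, tz], ...], "turn": [[ax, ay, az], ...], "fingers": [fingers, ...]}. A call has 1 to 20 rows; each row shifts and turns the commanded pose from where the row before left it, along the tool's axes as they then stand; what a row does not reach is not made up. A row lasts 1/8 s, in which the tool goes at most 62.5 mm and 10.7 degrees, less where a joint would pass 70% of its speed; a pose out of reach is approached as far as the arm can. A call with a gripper value outside its range is refused whole. The fingers move at their own pace and stop on an object; the grip force is fixed at half the most. Time passes only in rows, so rows that do not move let the fingers close. It gives the time, the measured TCP pose, the force and the opening at its end, in the units of the state.
- robot.read_state(): the state, without advancing time (a new reading comes with each control period).
- robot.camera(name): name is "scene" or "top" or "wrist"; returns the picture (384x512x3 uint8, blue, green, red); there is no depth.
- robot.camera_info(name): a dict with "intrinsics" (3x3 intrinsics, pixels), "rvec" (rotation vector, rad) and "tvec" (3), from world to camera coordinates, as OpenCV has them. Camera axes: x right, y down, z forward; pixel columns grow to the right and rows downward; lengths in m; the calibration is good to about 2 mm. A picture is of the moment at which its call begins: read the wrist's pose just before it. camera_info takes no time and is no camera call; for the wrist camera it gives the pose at the moment of the call.
- robot.close_job(): hands the job in, once; it reports no verdict.
The state is a dict: "clock": time; "qpos": joint angles; "joint_velocities": joint speeds; "effort": joint torques, N m; "tool_pos": TCP position; "tcp_rot": TCP orientation; "contact_force": force on the tool from outside, world axes, zero at the start; "wrist_torque": the same for the moment, N m; "finger_gap": opening from 0.0 (shut) to 1.0 (fully open).
Only numpy, scipy, OpenCV 4.12 (cv2) and the standard library are available. Lean on these libraries where they do the work, as an engineer would, in place of code of your own. Each camera call takes 0.05 s, during which the arm holds its last target. There are 200 camera calls.

## Working session

There is one attempt and no reset: what is moved stays moved. The work goes in short steps, Python scripts to look and compute and a shell command to move; the robot and the scene stay as the last step left them, time stands still between calls to the robot, and variables do not carry over. Pictures are saved under pics/ and viewed, about 8 in all and at most 12, crops included, and the job is handed in when it is done.

```bash
mkdir -p pics; ls; python3 - <<'E'
from rig import robot
import cv2,numpy as np
s=robot.read_state();print(s)
for n in("top","scene"):
    im=robot.camera(n);cv2.imwrite(f"pics/{n}0.png",im)
    i=robot.camera_info(n);R=cv2.Rodrigues(np.array(i["rvec"]))[0];print(n,i["intrinsics"],R.round(3).tolist(),(-R.T@np.ravel(i["tvec"])).round(3))
a=cv2.imread("pics/top0.png")
E
```

```text
pics
{'clock': 0.0, 'qpos': array([ 1.18195125e+00,  4.23856336e-01,  1.63072172e+00,  1.31204086e-05,
        1.08860076e+00, -1.90184092e-02]), 'joint_velocities': array([ 2.19397579e-03, -1.34127272e-04, -4.33500034e-05, -1.17875955e-03,
       -3.54245456e-04, -1.23950631e-03]), 'effort': array([ 4.48309529e-04, -5.57366216e+01, -2.81744510e+01, -5.23696235e-05,
        7.38859875e-03,  1.72968106e-05]), 'tool_pos': array([0.22567727, 0.58222575, 0.23052356]), 'tcp_rot': array([-5.77565531e-01, -3.08770575e+00,  2.43596398e-03]), 'contact_force': array([ 0.2622008 , -0.46746976,  0.06700416]), 'wrist_torque': array([-0.00873994,  0.019739  , -0.00305637]), 'finger_gap': 1.001553196750537}
top [[384.64447919   0.         249.85965879]
 [  0.         384.64447919 193.13908581]
 [  0.           0.           1.        ]] [[0.011, -1.0, 0.011], [-0.989, -0.012, -0.15], [0.15, -0.01, -0.989]] [ 0.386 -0.01   1.259]
scene [[401.80407406   0.         255.35760087]
 [  0.         401.80407406 193.29524593]
 [  0.           0.           1.        ]] [[-0.749, 0.662, 0.012], [0.413, 0.482, -0.773], [-0.518, -0.574, -0.635]] [1.194 0.716 0.958]
```

View pics/top0.png

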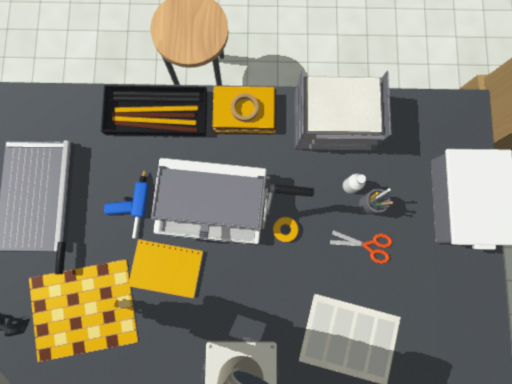

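View pics/scene0.png

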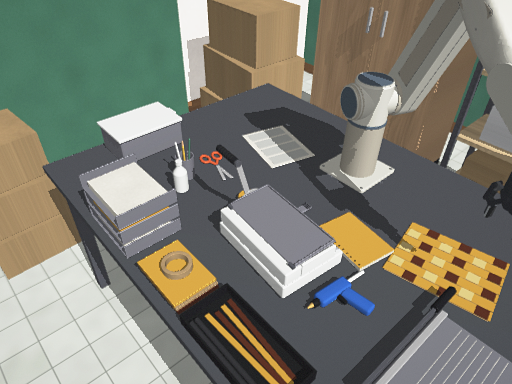

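The top view shows the binder around (211,201), its grip around (292,190) and the tab around (204,233). I'll enlarge both views.

```bash
python3 - <<'E'
import cv2,numpy as np
a=cv2.imread("pics/top0.png")[145:255,145:325]
b=cv2.imread("pics/scene0.png")[130:310,195:375]
cv2.imwrite("pics/c1.png",cv2.resize(a,(800,489),interpolation=cv2.INTER_CUBIC))
cv2.imwrite("pics/c2.png",cv2.resize(b,(600,600),interpolation=cv2.INTER_CUBIC))
E
```

```text
(no output)
```

View pics/c1.png

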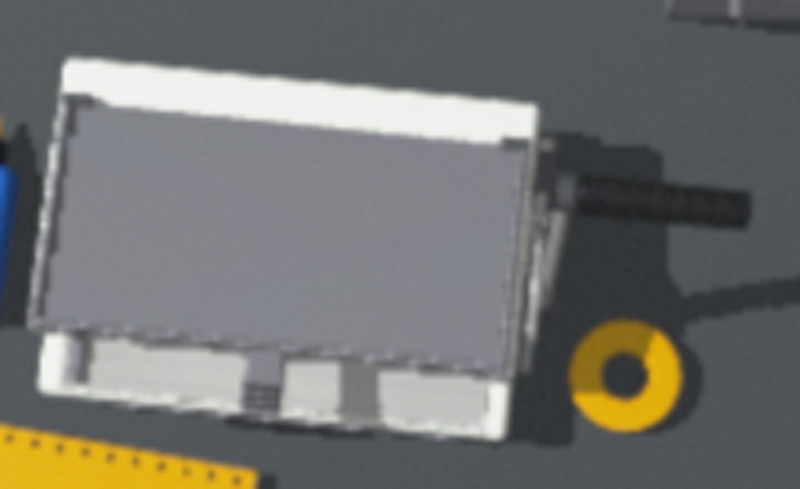

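View pics/c2.png

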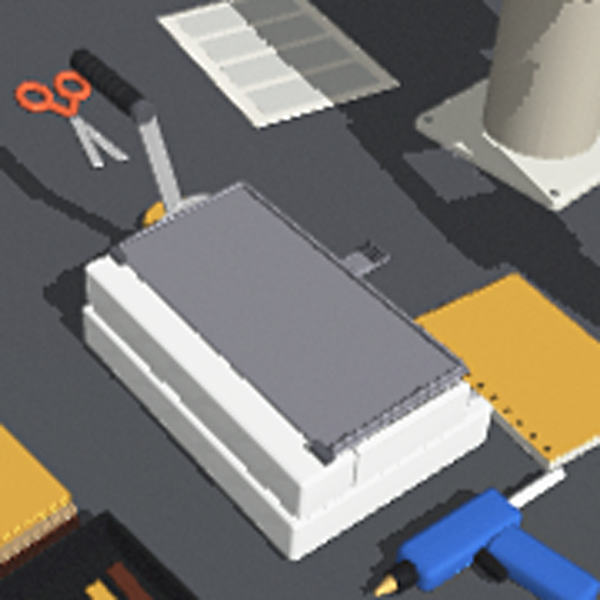

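The crops show the rear top edge from c1 (62,60) to (538,103), the grip bar from (577,190) to (748,208), and the tab end at about (262,412). In c2 the tab end is at about (378,252) and the bar's far end at about (80,60).

```bash
cat > h.py <<'E'
from rig import robot
import cv2,numpy as np
from scipy.spatial.transform import Rotation as Ro
def cam(n):
    i=robot.camera_info(n);R=cv2.Rodrigues(np.array(i["rvec"]))[0];return np.array(i["intrinsics"]),R,np.ravel(i["tvec"])
def ray(n,p):
    K,R,t=cam(n);d=R.T@np.linalg.inv(K)@[*p,1];return -R.T@t,d/np.linalg.norm(d)
def plane(n,p,z):
    o,d=ray(n,p);return o+d*(z-o[2])/d[2]
def tri(a,b):
    (o,d),(p,e)=a,b
    s=np.linalg.lstsq(np.c_[d,-e],p-o,rcond=None)[0];u,v=o+d*s[0],p+e*s[1];return (u+v)/2,np.linalg.norm(u-v)
T=lambda x,y:(145+(x+.5)/4.444-.5,145+(y+.5)/4.444-.5)
S=lambda x,y:(195+(x+.5)/3.3333-.5,130+(y+.5)/3.3333-.5)
E
python3 - <<'E'
from h import *
rl=plane("top",T(62,60),.108);rr=plane("top",T(538,103),.108)
print("rear",rl,rr,np.linalg.norm(rl-rr))
fl=plane("top",T(38,393),.058);fr=plane("top",T(505,438),.058);print("front",fl,fr,np.linalg.norm(fl-fr),np.linalg.norm(rl-fl),np.linalg.norm(rr-fr))
yd=(rl-rr)+(fl-fr);yaw=np.arctan2(-yd[0],yd[1]);X=np.array([np.cos(yaw),np.sin(yaw),0]);Y=np.array([-np.sin(yaw),np.cos(yaw),0])
O=((rl+rr)/2-.105*X+(fl+fr)/2+.13*X)/2;O[2]=0;print("yaw",yaw,"O",O)
def loc(p):return np.array([(p-O)@X,(p-O)@Y,p[2]]).round(4)
for nm,a,b in(("tabend",(262,412),(378,252)),("tabroot",(266,350),(355,272)),("panFL",(33,327),(468,375)),("panFR",(510,372),(240,185)),("gripout",(748,208),(80,60)),("gripin",(577,192),(145,108))):
    q,g=tri(ray("top",T(*a)),ray("scene",S(*b)));print(nm,q.round(3),loc(q),"gap",round(g,4))
g=O-.0766*X-.24*Y;g[2]=.242;print("grip exp",g)
h=O+.068*X;h[2]=.113;print("hinge",h)
np.savez("b.npz",O=O,yaw=yaw,X=X,Y=Y)
E
```

```text
rear [0.66586677 0.25943539 0.108     ] [ 0.63995423 -0.0686405   0.108     ] 0.3290976275784249
front [0.43967076 0.27682168 0.058     ] [ 0.41211004 -0.04927003  0.058     ] 0.32725432214405226 0.23230780861044567 0.23406877168210988
yaw -0.08156111274258261 O [0.55185889 0.10356825 0.        ]
tabend [0.426 0.114 0.123] [-1.266e-01 -1.000e-04  1.228e-01] gap 0.001
tabroot [0.464 0.115 0.121] [-0.0883  0.0045  0.1213] gap 0.0085
panFL [0.48  0.27  0.116] [-0.085   0.1596  0.1156] gap 0.0026
panFR [ 0.454 -0.05   0.121] [-0.0853 -0.1607  0.1206] gap 0.0017
gripout [ 0.546 -0.187  0.241] [ 0.0178 -0.2905  0.2414] gap 0.0042
gripin [ 0.553 -0.083  0.244] [ 0.016  -0.1855  0.2436] gap 0.0081
grip exp [ 0.45596056 -0.12939327  0.242     ]
hinge [0.61963284 0.09802824 0.113     ]
```

The measurements agree with the given sizes. The cover is nearly shut and the grip sits at binder x=+0.017, z=0.242. Next I'll compute the approach to the tab.

```bash
cat >> h.py <<'E'
def W(x,y,z):
    b=np.load("b.npz");return b["O"]+x*b["X"]+y*b["Y"]+np.array([0,0,z])
def go(x,y,z,tilt=0.):
    "binder-frame TCP target: turn (tool frame) then slide (in turned frame)"
    b=np.load("b.npz");s=robot.read_state();R=Ro.from_rotvec(s["tcp_rot"])
    G=Ro.from_matrix(np.c_[-b["X"],b["Y"],[0,0,-1.]])*Ro.from_euler("y",tilt)
    d=W(x,y,z)-s["tool_pos"]
    p=s["tool_pos"]-b["O"];print("t",round(float(s["clock"]),2),"binder TCP",np.round([p@b["X"],p@b["Y"],p[2]],4),"F",s["contact_force"].round(1),"gap",round(float(s["finger_gap"]),3))
    print("turn",(R.inv()*G).as_rotvec().round(4),"slide",G.inv().apply(d).round(4))
E
python3 -c "
from h import *
go(-.118,0,.2)"
```

```text
t 0.1 binder TCP [-0.3641  0.4505  0.2306] F [-0.2 -0.2 -0.2] gap 0.998
turn [-1.500e-03 -2.000e-04 -2.882e-01] slide [-0.2461 -0.4505  0.0306]
```

```bash
python3 -m jog '{"slide":[[0,0,0],[0,0,0],[-0.02,-0.037,0],[-0.02,-0.037,0],[-0.02,-0.037,0],[-0.02,-0.037,0],[-0.02,-0.037,0],[-0.02,-0.037,0],[-0.02,-0.037,0],[-0.02,-0.037,0],[-0.02,-0.037,0],[-0.02,-0.037,0],[-0.02,-0.037,0.01],[-0.02,-0.037,0.02],[0,0,0],[0,0,0]],"turn":[[0,0,-0.144],[0,0,-0.144],[0,0,0],[0,0,0],[0,0,0],[0,0,0],[0,0,0],[0,0,0],[0,0,0],[0,0,0],[0,0,0],[0,0,0],[0,0,0],[0,0,0],[0,0,0],[0,0,0]],"fingers":[0,0,0,0,0,0,0,0,0,0,0,0,0,0,0,0]}'; python3 - <<'E'
from h import *
go(-.118,0,.1)
cv2.imwrite("pics/w1.png",robot.camera("wrist"))
E
```

```text
clock: 2.1
tool_pos: [0.4286, 0.1207, 0.2013]
tcp_rot: [-0.13, -3.138, -0.0]
contact_force: [0.3, 0.0, -0.9]
finger_gap: 0.998
t 2.1 binder TCP [-0.1242  0.0071  0.2013] F [ 0.3  0.  -0.9] gap 0.998
turn [ 0.0001 -0.0005 -0.0011] slide [-0.0062 -0.0071  0.1013]
```

View pics/w1.png

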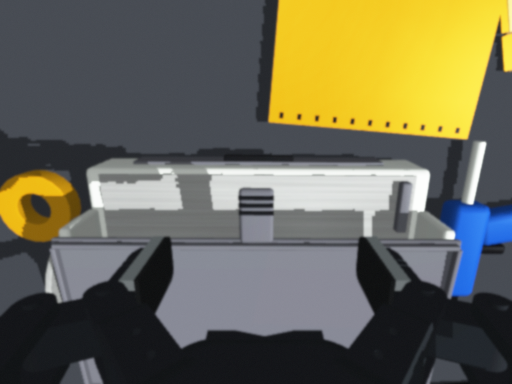

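The wrist view shows the tab at columns 240–273, with its end at row 188 and its root at row 241.

```bash
python3 - <<'E'
from h import *
b=np.load("b.npz")
for p in((256.5,188),(256.5,241),(240,215),(273,215),(50,241),(463,243)):
    for z in(.117,.125):
        q=plane("wrist",p,z)-b["O"];print(p,z,(q@b["X"]).round(4),(q@b["Y"]).round(4))
E
```

```text
(256.5, 188) 0.117 -0.1268 0.0016
(256.5, 188) 0.125 -0.1292 0.0018
(256.5, 241) 0.117 -0.0825 0.0014
(256.5, 241) 0.125 -0.0865 0.0016
(240, 215) 0.117 -0.1048 -0.0113
(240, 215) 0.125 -0.108 -0.0107
(273, 215) 0.117 -0.1048 0.0144
(273, 215) 0.125 -0.108 0.0141
(50, 241) 0.117 -0.0823 -0.1636
(50, 241) 0.125 -0.0864 -0.1576
(463, 243) 0.117 -0.0808 0.1668
(463, 243) 0.125 -0.0849 0.1611
```

```bash
python3 -m jog '{"slide":[[-0.005,-0.003,0.025],[-0.005,-0.0026,0.025],[0,0,0.025],[0,0,0.020],[0,0,0.007],[0,0,0],[0,0,0],[0,0,0],[0,0,0],[0,0,0]],"turn":[[0,0,0],[0,0,0],[0,0,0],[0,0,0],[0,0,0],[0,0,0],[0,0,0],[0,0,0],[0,0,0],[0,0,0]],"fingers":[0,0,0,0,0,0,1,1,1,1]}'; python3 - <<'E'
from h import *
go(-.114,0.0015,.1)
E
```

```text
clock: 3.4
tool_pos: [0.4384, 0.1136, 0.0996]
tcp_rot: [0.128, 3.139, -0.001]
contact_force: [0.7, -4.4, 2.4]
finger_gap: 0.292
t 3.4 binder TCP [-0.1139  0.0007  0.0996] F [ 0.7 -4.4  2.4] gap 0.292
turn [-0.0009  0.0004  0.    ] slide [ 0.0001  0.0008 -0.0004]
```

```bash
python3 -m jog '{"slide":[[-0.0015,0,-0.0184],[-0.0033,0,-0.0182],[-0.0051,0,-0.0178],[-0.0069,0,-0.0172],[-0.0085,0,-0.0164],[0,0,0]],"turn":[[0,0,0],[0,0,0],[0,0,0],[0,0,0],[0,0,0],[0,0,0]],"fingers":[1,1,1,1,1,1]}'; python3 - <<'E'
from h import *
go(.072-.186*np.cos(.53),.0007,.113-.0195+.186*np.sin(.53))
E
```

```text
clock: 4.15
tool_pos: [0.4631, 0.1114, 0.1877]
tcp_rot: [-0.13, -3.138, 0.002]
contact_force: [-1.7, -4.4, -0.7]
finger_gap: 0.291
t 4.15 binder TCP [-0.0891  0.0005  0.1877] F [-1.7 -4.4 -0.7] gap 0.291
turn [-0.0011 -0.0011 -0.0009] slide [-0.0006  0.0002  0.0001]
```

```bash
python3 -m jog '{"slide":[[-0.0102,0,-0.0155],[-0.0117,0,-0.0145],[-0.0131,0,-0.0132],[-0.0143,0,-0.0118],[-0.0154,0,-0.0104],[0,0,0]],"turn":[[0,0,0],[0,0,0],[0,0,0],[0,0,0],[0,0,0],[0,0,0]],"fingers":[1,1,1,1,1,1]}' && python3 -m jog '{"slide":[[-0.0164,0,-0.0088],[-0.0172,0,-0.0071],[-0.0178,0,-0.0053],[-0.0183,0,-0.0035],[-0.0185,0,-0.0017],[-0.0074,0,-0.0003],[0,0,0],[0,0,0]],"turn":[[0,0,0],[0,0,0],[0,0,0],[0,0,0],[0,0,0],[0,0,0],[0,0,0],[0,0,0]],"fingers":[1,1,1,1,1,1,1,1]}'; python3 - <<'E'
from h import *
go(.072,.0007,.113-.0195+.186)
cv2.imwrite("pics/s2.png",robot.camera("scene"))
E
```

```text
clock: 4.9
tool_pos: [0.5286, 0.1056, 0.2529]
tcp_rot: [-0.128, -3.138, 0.004]
contact_force: [-0.8, -7.2, -1.6]
finger_gap: 0.288
clock: 5.9
tool_pos: [0.6228, 0.0973, 0.2782]
tcp_rot: [-0.128, -3.137, 0.005]
contact_force: [-0.5, -8.5, -6.5]
finger_gap: 0.287
t 5.9 binder TCP [ 0.0712 -0.0005  0.2782] F [-0.5 -8.5 -6.5] gap 0.287
turn [-0.003  -0.0023 -0.0002] slide [-0.0008  0.0012 -0.0013]
```

View pics/s2.png

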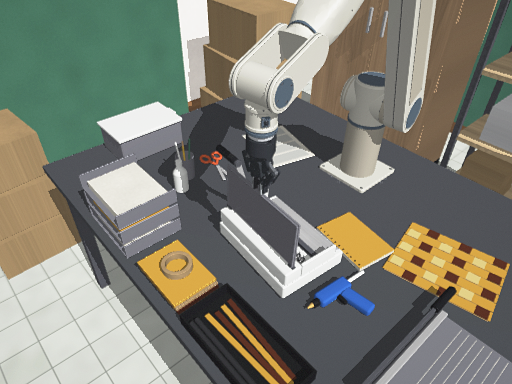

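The cover stands upright with the tab in the gripper. I'll release it and rise.

```bash
python3 -m jog '{"slide":[[0,0,0],[0,0,0],[0,0,0],[0,0,0],[0,0,-0.02],[0,0,-0.03],[0,0,-0.03],[0,0,0]],"turn":[[0,0,0],[0,0,0],[0,0,0],[0,0,0],[0,0,0],[0,0,0],[0,0,0],[0,0,0]],"fingers":[0,0,0,0,0,0,0,0]}'; python3 - <<'E'
from h import *
go(.017,-.24,.34); print(robot.read_state()["qpos"])
E
```

```text
clock: 6.95
tool_pos: [0.6246, 0.0994, 0.3623]
tcp_rot: [0.128, 3.134, 0.002]
contact_force: [-0.3, 0.1, 0.1]
finger_gap: 0.998
t 6.95 binder TCP [0.0728 0.0017 0.3623] F [-0.3  0.1  0.1] gap 0.998
turn [ 0.0013  0.0053 -0.0001] slide [ 0.0558 -0.2417  0.0223]
[ 1.38949382e-01  3.16850416e-01  1.47988101e+00  5.85367639e-05
  1.33938764e+00 -1.35022701e+00]
```

```bash
python3 -m jog '{"slide":[[0.007,-0.0302,0],[0.007,-0.0302,0],[0.007,-0.0302,0],[0.007,-0.0302,0],[0.007,-0.0302,0],[0.007,-0.0302,0],[0.007,-0.0302,0],[0.007,-0.0302,0],[0,0,0],[0,0,0],[0,0,0],[0,0,0],[0,0,0],[0,0,0],[0,0,0],[0,0,0],[0,0,0],[0,0,0]],"turn":[[0,0,0],[0,0,0],[0,0,0],[0,0,0],[0,0,0],[0,0,0],[0,0,0],[0,0,0],[0,0,0.1745],[0,0,0.1745],[0,0,0.1745],[0,0,0.1745],[0,0,0.1745],[0,0,0.1745],[0,0,0.1745],[0,0,0.1745],[0,0,0.1745],[0,0,0]],"fingers":[0,0,0,0,0,0,0,0,0,0,0,0,0,0,0,0,0,0]}'; python3 - <<'E'
from h import *
go(.017,-.24,.34)
for n in("wrist","scene"):cv2.imwrite(f"pics/{n}3.png",robot.camera(n))
E
```

```text
clock: 9.2
tool_pos: [0.5473, -0.137, 0.3583]
tcp_rot: [-2.307, -2.13, 0.001]
contact_force: [0.1, 0.0, 0.1]
finger_gap: 0.996
t 9.2 binder TCP [ 0.015  -0.2401  0.3583] F [0.1 0.  0.1] gap 0.996
turn [-9.0000e-04 -1.4000e-03 -1.5691e+00] slide [-0.002   0.0001  0.0183]
```

View pics/wrist3.png

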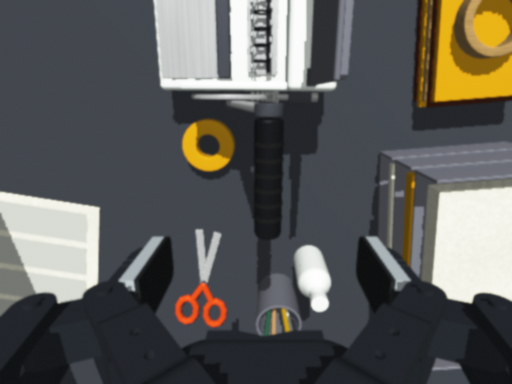

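View pics/scene3.png

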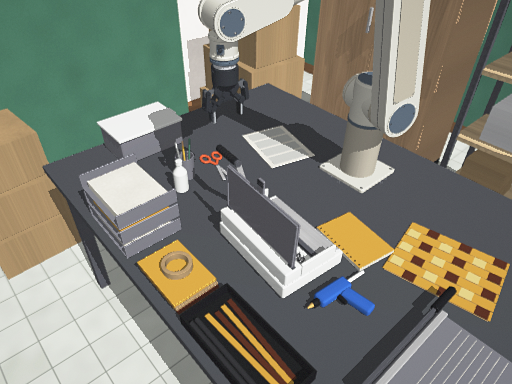

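The cover still stands. In the wrist view the bar runs from (268,103) to (267,238).

```bash
python3 - <<'E'
from h import *
b=np.load("b.npz")
for p in((268,115),(267,238),(254,180),(282,180)):
    q=plane("wrist",p,.242)-b["O"];print(p,(q@b["X"]).round(4),(q@b["Y"]).round(4))
E
```

```text
(268, 115) 0.0175 -0.1859
(267, 238) 0.0174 -0.2954
(254, 180) 0.0059 -0.2407
(282, 180) 0.0299 -0.2406
```

```bash
python3 -m jog '{"slide":[[0,0.0025,0.03],[0,0,0.035],[0,0,0.035],[0,0,0.025],[0,0,0.013],[0,0,0],[0,0,0],[0,0,0],[0,0,0],[0,0,0],[0,0,0]],"turn":[[0,0,0],[0,0,0],[0,0,0],[0,0,0],[0,0,0],[0,0,0],[0,0,0],[0,0,0],[0,0,0],[0,0,0],[0,0,0]],"fingers":[0,0,0,0,0,0,1,1,1,1,1]}'; python3 - <<'E'
from h import *
go(.0175,-.24,.22)
E
```

```text
clock: 10.68
tool_pos: [0.5502, -0.1374, 0.2221]
tcp_rot: [2.31, 2.129, 0.0]
contact_force: [-3.0, 0.1, 4.8]
finger_gap: 0.264
t 10.68 binder TCP [ 0.018  -0.2403  0.2221] F [-3.   0.1  4.8] gap 0.264
turn [ 2.0000e-04  4.0000e-04 -1.5708e+00] slide [0.0005 0.0003 0.0021]
```

```bash
f(){ grep -E 'tool_pos|contact' | tr '\n' ' '; echo; }
python3 -m jog '{"slide":[[0,-0.0059,-0.0015],[0,0,0]],"turn":[[0,0,0],[0,0,0]],"fingers":[1,1]}'|f
python3 -m jog '{"slide":[[0,-0.0060,-0.0013],[0,0,0]],"turn":[[0,0,0],[0,0,0]],"fingers":[1,1]}'|f
python3 -m jog '{"slide":[[0,-0.0060,-0.0011],[0,0,0]],"turn":[[0,0,0],[0,0,0]],"fingers":[1,1]}'|f
python3 -m jog '{"slide":[[0,-0.0061,-0.0009],[0,0,0]],"turn":[[0,0,0],[0,0,0]],"fingers":[1,1]}'|f
python3 -m jog '{"slide":[[0,-0.0061,-0.0007],[0,0,0]],"turn":[[0,0,0],[0,0,0]],"fingers":[1,1]}'|f
python3 -m jog '{"slide":[[0,-0.0061,-0.0005],[0,0,0]],"turn":[[0,0,0],[0,0,0]],"fingers":[1,1]}'|f
python3 -c "
from h import *
go(.0175,-.24,.22)"
```

```text
tool_pos: [0.546, -0.137, 0.2233] contact_force: [8.0, -0.2, -4.7] 
tool_pos: [0.5399, -0.1366, 0.2247] contact_force: [7.3, -1.1, -3.9] 
tool_pos: [0.5337, -0.136, 0.2259] contact_force: [5.6, 0.2, -1.4] 
tool_pos: [0.5273, -0.1354, 0.2268] contact_force: [4.0, 0.4, 1.1] 
tool_pos: [0.5208, -0.1349, 0.2276] contact_force: [4.1, 0.5, 3.6] 
tool_pos: [0.5159, -0.1344, 0.2279] contact_force: [9.3, 2.9, -1.7] 
t 12.18 binder TCP [-0.0165 -0.2402  0.2279] F [ 9.3  2.9 -1.7] gap 0.261
turn [ 0.0033  0.0032 -1.5709] slide [-0.034   0.0002  0.0079]
```

The first click is felt: force eases to 4 N near 0.165 rad, then rises to 9 N. I'll carry on to just past the third.

```bash
f(){ grep -E 'tool_pos|contact' | tr '\n' ' '; echo; }
python3 -m jog '{"slide":[[0,-0.0061,-0.0003],[0,0,0]],"turn":[[0,0,0],[0,0,0]],"fingers":[1,1]}'|f
python3 -m jog '{"slide":[[0,-0.0061,-0.0001],[0,0,0]],"turn":[[0,0,0],[0,0,0]],"fingers":[1,1]}'|f
python3 -m jog '{"slide":[[0,-0.0061,0.0001],[0,0,0]],"turn":[[0,0,0],[0,0,0]],"fingers":[1,1]}'|f
python3 -m jog '{"slide":[[0,-0.0061,0.0003],[0,0,0]],"turn":[[0,0,0],[0,0,0]],"fingers":[1,1]}'|f
python3 -m jog '{"slide":[[0,-0.0061,0.0005],[0,0,0]],"turn":[[0,0,0],[0,0,0]],"fingers":[1,1]}'|f
python3 -m jog '{"slide":[[0,-0.0061,0.0007],[0,0,0]],"turn":[[0,0,0],[0,0,0]],"fingers":[1,1]}'|f
python3 -m jog '{"slide":[[0,-0.0060,0.0009],[0,0,0]],"turn":[[0,0,0],[0,0,0]],"fingers":[1,1]}'|f
python3 -m jog '{"slide":[[0,-0.0060,0.0011],[0,0,0]],"turn":[[0,0,0],[0,0,0]],"fingers":[1,1]}'|f
python3 -m jog '{"slide":[[0,-0.0060,0.0013],[0,0,0]],"turn":[[0,0,0],[0,0,0]],"fingers":[1,1]}'|f
python3 -m jog '{"slide":[[0,-0.0059,0.0015],[0,0,0]],"turn":[[0,0,0],[0,0,0]],"fingers":[1,1]}'|f
python3 -c "
from h import *
go(-.1016,-.24,.2105)"
```

```text
tool_pos: [0.5095, -0.1339, 0.2282] contact_force: [8.1, 2.6, -0.1] 
tool_pos: [0.5031, -0.1333, 0.2284] contact_force: [6.4, 1.7, 1.4] 
tool_pos: [0.4965, -0.1328, 0.2282] contact_force: [5.0, 2.1, 4.5] 
tool_pos: [0.4902, -0.1323, 0.2279] contact_force: [3.1, 2.6, 4.8] 
tool_pos: [0.4856, -0.1319, 0.2275] contact_force: [10.4, 3.2, -0.0] 
tool_pos: [0.4791, -0.1313, 0.2267] contact_force: [8.1, 3.7, 1.9] 
tool_pos: [0.4726, -0.1307, 0.2257] contact_force: [6.8, 3.4, 2.7] 
tool_pos: [0.466, -0.1301, 0.2244] contact_force: [4.9, 3.7, 3.5] 
tool_pos: [0.46, -0.1296, 0.223] contact_force: [5.3, 4.7, 3.2] 
tool_pos: [0.456, -0.1293, 0.2219] contact_force: [11.7, 4.3, -1.6] 
t 14.68 binder TCP [-0.0766 -0.2399  0.2219] F [11.7  4.3 -1.6] gap 0.264
turn [ 0.0042  0.0031 -1.5712] slide [ 0.025  -0.0001  0.0114]
```

Second and third clicks are felt too, near TCP x 0.488 and 0.459. I'll take the fourth carefully, with finer steps at the end.

```bash
f(){ grep -E 'tool_pos|contact' | tr '\n' ' '; echo; }
python3 -m jog '{"slide":[[0,-0.0059,0.0018],[0,0,0]],"turn":[[0,0,0],[0,0,0]],"fingers":[1,1]}'|f
python3 -m jog '{"slide":[[0,-0.0058,0.0019],[0,0,0]],"turn":[[0,0,0],[0,0,0]],"fingers":[1,1]}'|f
python3 -m jog '{"slide":[[0,-0.0057,0.0021],[0,0,0]],"turn":[[0,0,0],[0,0,0]],"fingers":[1,1]}'|f
python3 -m jog '{"slide":[[0,-0.0028,0.0011],[0,0,0]],"turn":[[0,0,0],[0,0,0]],"fingers":[1,1]}'|f
python3 -m jog '{"slide":[[0,-0.0019,0.0008],[0,0,0]],"turn":[[0,0,0],[0,0,0]],"fingers":[1,1]}'|f
python3 -c "
from h import *
go(-.1016,-.24,.213)"
```

```text
tool_pos: [0.4497, -0.1287, 0.2201] contact_force: [8.7, 4.6, 1.1] 
tool_pos: [0.4432, -0.1281, 0.2179] contact_force: [7.6, 4.7, 1.3] 
tool_pos: [0.4369, -0.1276, 0.2155] contact_force: [5.6, 5.0, 0.4] 
tool_pos: [0.4339, -0.1273, 0.2143] contact_force: [4.0, 3.7, 0.4] 
tool_pos: [0.4319, -0.1271, 0.2135] contact_force: [5.1, 5.3, -0.4] 
t 15.93 binder TCP [-0.1008 -0.2397  0.2135] F [ 5.1  5.3 -0.4] gap 0.263
turn [ 7.0000e-04 -1.1000e-03 -1.5711e+00] slide [ 0.0008 -0.0003  0.0005]
```

```bash
f(){ grep -E 'tool_pos|contact' | tr '\n' ' '; echo; }
python3 -m jog '{"slide":[[0,-0.0014,0.0006],[0,0,0]],"turn":[[0,0,0],[0,0,0]],"fingers":[1,1]}'|f
python3 -m jog '{"slide":[[0,0,0],[0,0,0],[0,0,0],[0,0,0]],"turn":[[0,0,0],[0,0,0],[0,0,0],[0,0,0]],"fingers":[1,1,1,1]}'|f
python3 - <<'E'
from h import *
go(-.1016,-.24,.213)
cv2.imwrite("pics/s4.png",robot.camera("scene")); cv2.imwrite("pics/t4.png",robot.camera("top"))
a=cv2.imread("pics/s4.png")[110:310,170:370];b=cv2.imread("pics/t4.png")[130:260,130:330]
cv2.imwrite("pics/f4.png",np.hstack([cv2.resize(a,(390,390)),cv2.resize(b,(400,260)) if 0 else cv2.copyMakeBorder(cv2.resize(b,(400,260)),0,130,0,0,cv2.BORDER_CONSTANT)]))
E
```

```text
tool_pos: [0.4312, -0.1271, 0.2131] contact_force: [7.1, 5.5, 1.0] 
tool_pos: [0.4312, -0.1271, 0.2131] contact_force: [6.6, 5.7, 0.4] 
t 16.68 binder TCP [-0.1015 -0.2397  0.2131] F [6.6 5.7 0.4] gap 0.263
turn [ 1.7000e-03 -1.0000e-04 -1.5711e+00] slide [ 0.0001 -0.0003  0.0001]
```

View pics/f4.png

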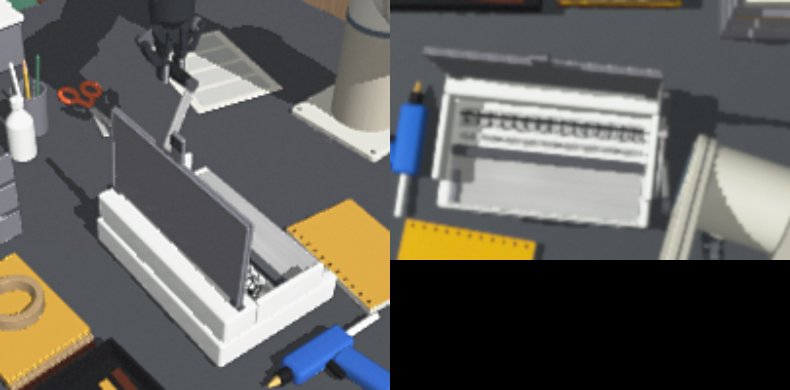

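The picture shows the cover upright and the grip held. The last 1.5 mm command moved the grip only 0.7 mm while the force rose, so the nose is seating at the fourth notch (about 0.68 rad).

```bash
python3 -c "
from h import *
print(robot.close_job()); go(-.1016,-.24,.213)"
```

```text
the job is handed in; nothing more can be done
None
the job is handed in; nothing more can be done
```

I lifted the cover by its tab until it stood upright, then pulled the comb lever to its fourth click. I handed the job in at about 16.7 s, still holding the grip. The hand-in gave no verdict, and no state could be read after it.

- **Cover:** at release, the gripper's position put it at about 1.55 to 1.59 rad. The last pictures still show it upright. My two estimates of the hinge position differed by about 4 mm, which accounts for that spread.
- **Lever:** I felt four clicks, each as the pull easing and then rising; the fourth rose least because I stopped as the nose began to seat:

| Click | Eased to (N) | Rose to (N) |
|---|---|---|
| 1 | 4 | 9 |
| 2 | 3 | 10 |
| 3 | 5 | 12 |
| 4 | 4 | 7 |

- **Final hold:** the gripper stopped within about 0.1 mm of where the fourth notch should be (about 0.68 rad). It held still for the last 0.5 s, with about 6.6 N of pull and the fingers closed on the bar.
- **Other things on the table:** I never moved near them, and those visible in the last picture looked unmoved. The gripper and arm hid the ribbon roll, so I did not check it there, and I did not measure any of the positions again.

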